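# Refit the wheel guard on the knife sharpener

## Robot

A 6-joint arm with a two-finger parallel gripper is mounted at the origin on a cart in front of the work surface, level with it; the furniture and walls round the work are solid. World frame = base frame: x ahead of the robot, y to its left, z up, the work surface at z = 0. Lengths are in m, angles in rad, forces in N, time in s.
With the tool pointing down it reaches from about 0.3 to 0.85 m from the base axis. Payload 4.2 kg.
Tool frame: the origin (TCP) lies between the finger pads; the fingertips stand 8 mm ahead of it and the grasp point (between the pads) lies 11 mm behind it (robot.finger_overhang is the distance from the TCP to the fingertips, in m); z points along the fingers, y is the line along which they close (so a half turn about z gives the same grasp; the last joint's range is limited). The gripper opens to 91 mm and grips with 3 to 60 N. Pads are 32 mm wide; open, the fingers measure 118 mm over their backs; the gripper's body (76 mm by 178 mm) begins 60 mm behind the grasp point.
Start: joints at [1.167, 0.32, 1.565, -0, 1.257, -0.02], TCP at [0.215, 0.533, 0.222] pointing down, gripper open.
Joint ranges: [-3.11, 3.11], [-0.84, 2.01], [0.21, 2.61], [-1.34, 4.49], [0.05, 2.63], [-2.56, 2.56]. Speed limits (rad/s): [2.57, 2.57, 3.14, 3.14, 3.14, 3.14].

## Interface

Orientations are given as [roll, pitch, yaw] about the fixed x, y, z axes, in that order (R = Rz(yaw) Ry(pitch) Rx(roll)).
In Python, from cell import robot gives the robot as it stands. The module is installed in compiled form; this text tells all that it offers.
- The arm moves only by the shell command python3 -m jog 'ROWS' [FORCE]. ROWS is JSON, a list of rows, each a list of 5 numbers: the shift along the tool's x, y, z each as a share of 40 mm, from -1 to 1, then the turn about the tool's z as a share of 8 degrees, from -1 to 1, then the opening, from 0 (shut) to 1 (fully open). In form: [[x, y, z, spin, claw], ...]. A call has 1 to 12 rows; each row shifts and turns the commanded pose from where the row before left it, along the tool's axes as they then stand; what a row does not reach is not made up. A row lasts 1/8 s, in which the tool goes at most 62.5 mm and 10.7 degrees, less where a joint would pass 70% of its speed; a pose out of reach is approached as far as the arm can. A call with a number of a shift or a turn outside -1 to 1 is refused whole. A call with a gripper value outside its range is refused whole. The fingers move at their own pace and stop on an object; FORCE is the grip in N (left out, the last holds). Time passes only in rows, so rows that do not move let the fingers close. It gives the time, the measured TCP pose, the force, the opening and the grip force at its end, in the units of the state.
- robot.get_obs(): the state, without advancing time (a new reading comes with each control period).
- robot.capture(name): name is "scene" or "side" or "wrist"; returns a dict with "img" (480x640x3 uint8, blue, green, red), "camera_matrix" (3x3 intrinsics, pixels), "eye" and "orientation" of the camera in the world. Camera axes: x right, y down, z forward; pixel columns grow to the right and rows downward; lengths in m; the calibration is good to about 2 mm. A picture is of the moment at which its call begins. There is no depth.
- robot.hand_in(): hands the job in; it is judged then, once.
The state is a dict: "time_s": time; "joint_pos": joint angles; "qvel": joint speeds; "effort": joint torques, N m; "eef_pos": TCP position; "tool_rot": TCP orientation; "wrist_force": force on the tool from outside, world axes, zero at the start; "moment": the same for the moment, N m; "grip_width": finger opening in m; "grip_force": force on a finger pad.
Only numpy, scipy, OpenCV 4.12 (cv2) and the standard library are available. Lean on these libraries where they do the work, as an engineer would, in place of code of your own. Each camera call takes 0.05 s, during which the arm holds its last target. There are 200 camera calls.

## Task

The knife sharpener has been cleaned and its deck readjusted, so the studs may stand a little higher or lower on the slope than midway. Put the steel guard cover, which lies on the cutting board, back on: wide ends of its two keyholes over the two headed studs, press it down against the sprung interlock button, and slide it down the slope until the studs are fully home in the narrow ends and hold it when you let go. Do not force it, and leave the other things on the counter undisturbed.

Things in the scene. Friction and masses are not known exactly. Their poses are not given: they have to be found in the camera images.
- sharpener: Grey housing of the knife sharpener, fixed, 194 mm deep (x), 200 wide (y), 141 high at the back and about 55 at the front. Origin: centre of its underside on the counter; x points to its high back, y to its left, z up. It may stand to the right or the left of the cutting board, turned up to 0.2 rad.
- deck_mid (a point): Point of the housing in the surface of the sloped deck, at housing x = -20, y = 0, z = 98.5 mm; axes as the housing's. The deck, an aluminium plate 150 mm long and 198 wide, rises 30 degrees to the back through this point. It is clamped by four screws in slots that let it be set 10 mm up or down the slope; how it is set is not told: see it or feel for the studs.
- cover: Flat steel guard cover, 120 mm (x) by 170 (y), 4 thick, loose, 0.3 to 0.55 kg, at first flat on the cutting board, grip up. Origin: centre of its underside; x points to the edge with the 8 mm turned-up lip, which belongs up the slope; z up through the grip, a black block 96 mm long (x), 18 thick (y), its top 41.5 above the underside. The 6 mm slots beside it are for knives only.
- key_left (a point): Centre of the wide end (25 mm diameter) of the cover's left keyhole, on its underside at cover x = -4, y = +66 mm. From there the narrow end, 12.5 mm wide, runs towards the lip; the stud's neck is home in it 16 mm on, at cover x = +12.
- key_right (a point): Centre of the wide end (25 mm diameter) of the cover's right keyhole, on its underside at cover x = -4, y = -66 mm. From there the narrow end, 12.5 mm wide, runs towards the lip; the stud's neck is home in it 16 mm on, at cover x = +12.
- cover_keys (a point): Point on the cover's underside midway between the two home positions of the studs (cover x = +12, y = 0). The two headed dark steel studs stand on the deck 66 mm left and right of its middle, level with deck_mid when the deck is set midway. Neck 9 mm in diameter, 6.5 high; head above it 20 in diameter, bevelled to 12 at its top, 12 mm out of the deck.
- cover_grip (a point): Point in the middle of the cover's grip block, 28 mm above the cover's underside; squeeze the block across its 18 mm thickness here.
- interlock (a joint): Travel in m of the sprung interlock button, 12 mm wide, black, in the deck between the studs (4 mm down the slope from their line), 6 mm proud of it: 0 out, 0.0035 when the stud heads hold the cover down, 0.006 pressed level with the deck. It pushes back with 4 N at first, 10 N when level, so a loose cover is lifted.
- cutting_board: Cream plastic cutting board, fixed, 165 mm (x) by 235 (y), 14 thick; origin: centre of its underside.
- spice_jar: Glass spice jar with green cap, 46 mm wide, 106 high, loose, a bystander; origin: centre of its underside.
- kitchen_timer: White wedge-shaped kitchen timer, 53 x 70 x 50 mm, loose, a bystander; origin: centre of its underside.
- chili_ramekin: Dark blue ramekin, 58 mm wide, 34 high, loose, a bystander; origin: centre of its underside.
- salt_ramekin: Cream ramekin, 70 mm wide, 42 high, loose, a bystander; origin: centre of its underside.

How it is judged:
At the end, for the whole second after the job is handed in: Both studs stand in the narrow ends of the cover's keyholes, within 5 mm of home (cover x = 12 mm), with their heads above the cover, which lies along the deck (sloped 0.45 to 0.60 rad); the interlock button is held in by at least 2.5 mm; the cover is at rest and released (x of deck_c5 in the frame of cover between 0.007 and 0.017 m and y of deck_c5 in the frame of cover between -0.071 and -0.061 m and z of deck_c5 in the frame of cover between -0.0005 and 0.006 m and x of deck_c7 in the frame of cover between 0.007 and 0.017 m and y of deck_c7 in the frame of cover between 0.061 and 0.071 m and z of deck_c7 in the frame of cover between -0.0005 and 0.006 m and angle between cover's own z axis and vertical between 0.45 and 0.6 rad and value of joint interlock above 0.0025 m and linear speed of cover below 0.01 m/s); the robot touches nothing.
It fails at once if the cover is forced: more than 60 N between cover and sharpener (contact force between cover and sharpener above 60 N).
It fails at once if a bystander (spice jar, timer, ramekins) is pushed more than 3 cm (distance of any of spice_jar, kitchen_timer, chili_ramekin, salt_ramekin from where it was at the start of the episode above 0.03 m).
It fails at once if a bystander is tipped over (angle between any of spice_jar, kitchen_timer, chili_ramekin, salt_ramekin's own z axis and vertical above 0.5 rad).
It also fails if it takes over 51 s, if anything falls off the work surface, if the arm or the gripper's body presses on something with over 40 N, if the wrist force passes 120 N, or if a joint passes its speed limit or range.

## Working session

There is one attempt and no reset: what is moved stays moved. The work goes in short steps, Python scripts to look and compute and a shell command to move; the robot and the scene stay as the last step left them, time stands still between calls to the robot, and variables do not carry over. Pictures are saved under pics/ and viewed, at most 10 in all, crops included, and the job is handed in when it is done.

```bash
mkdir -p pics; python3 - <<'E'
from cell import robot
import cv2,numpy as np
np.set_printoptions(precision=4,suppress=True)
ims=[]
for n in ["scene","side","wrist"]:
    c=robot.capture(n); cv2.imwrite(f"pics/{n}0.png",c["img"]); print(n,c["camera_matrix"],c["eye"],c["orientation"])
print(robot.get_obs())
E
```

```text
scene [[463.5542   0.     319.7288]
 [  0.     463.5542 238.6841]
 [  0.       0.       1.    ]] [-0.0945 -0.4281  0.7161] [-2.2015 -0.0032 -0.9287]
side [[545.4724   0.     314.8958]
 [  0.     545.4724 240.2804]
 [  0.       0.       1.    ]] [1.1269 0.7855 0.7848] [-2.2505  0.0131  2.4836]
wrist [[379.171    0.     323.3591]
 [  0.     379.171  238.4035]
 [  0.       0.       1.    ]] [0.153  0.5579 0.3846] [2.8979 0.0019 1.1861]
{'time_s': 0.15, 'joint_pos': array([ 1.167 ,  0.3202,  1.5654,  0.    ,  1.2574, -0.02  ]), 'qvel': array([-0.0016, -0.003 , -0.0035, -0.001 ,  0.0011,  0.0014]), 'effort': array([ -0.0003, -41.2772, -23.2155,   0.0728,   0.0433,  -0.0001]), 'eef_pos': array([0.2151, 0.5328, 0.2213]), 'tool_rot': array([-3.1402, -0.0001,  2.7578]), 'wrist_force': array([-0.4147,  0.2295, -0.4614]), 'moment': array([-0.0048, -0.0336,  0.0037]), 'grip_force': 0.0, 'grip_width': 0.09122720504012845}
```

View pics/scene0.png

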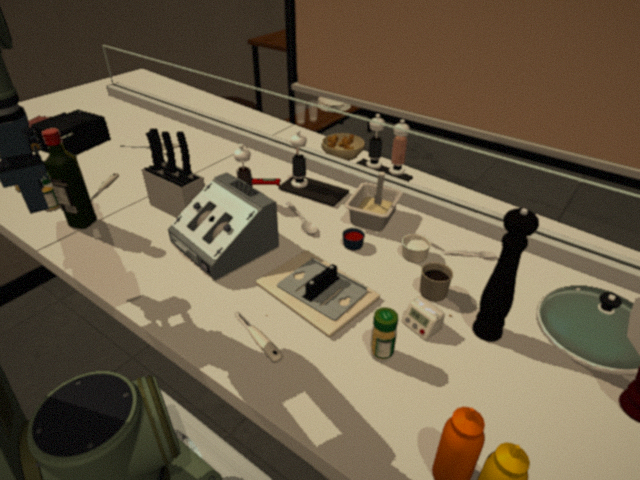

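View pics/side0.png

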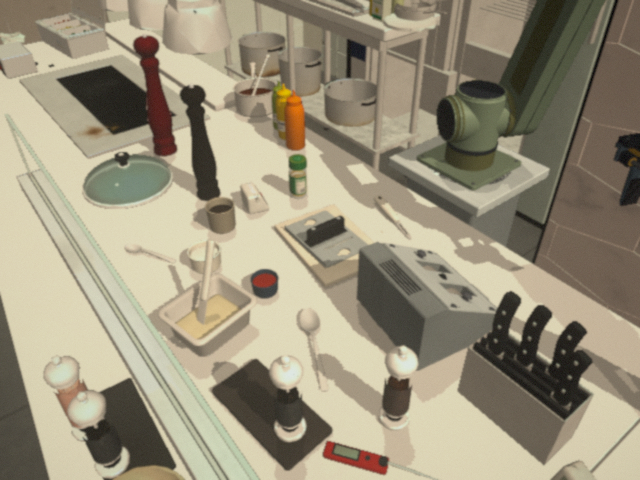

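```bash
python3 - <<'E'
import cv2,numpy as np
a=cv2.imread("pics/scene0.png")[165:345,160:400]; b=cv2.imread("pics/side0.png")[190:370,265:505]
g=lambda i:np.clip(i.astype(float)*1.3,0,255).astype(np.uint8)
a=cv2.resize(g(a),(800,600),interpolation=cv2.INTER_CUBIC);b=cv2.resize(b,(800,600),interpolation=cv2.INTER_CUBIC)
cv2.imwrite("pics/a.png",a);cv2.imwrite("pics/b.png",b)
E
```

```text
(no output)
```

View pics/a.png

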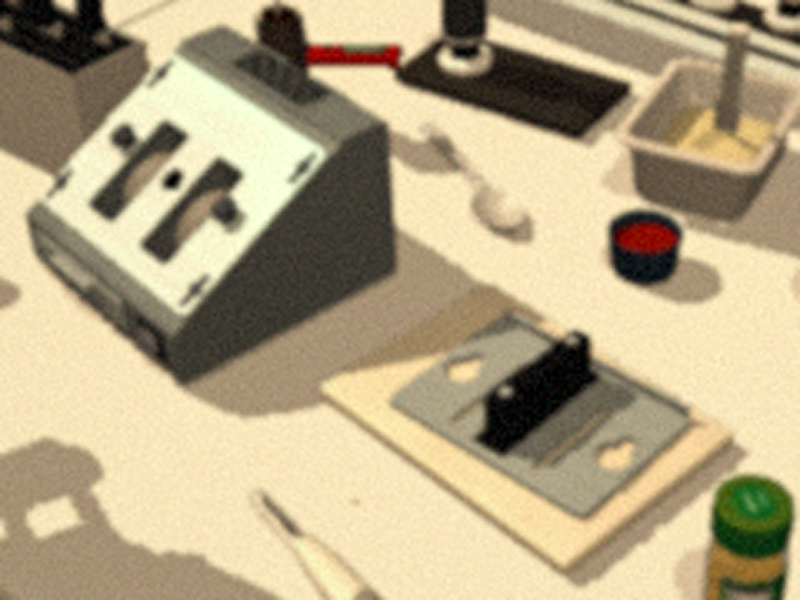

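View pics/b.png

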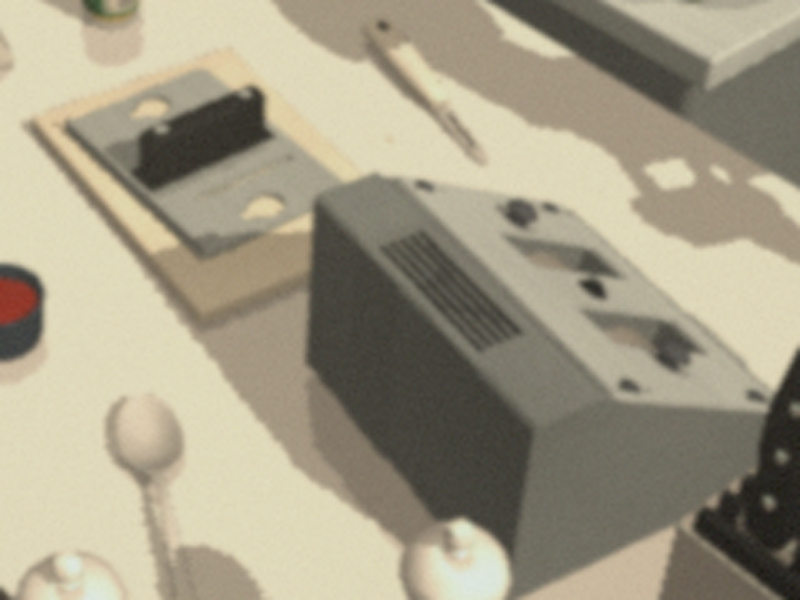

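```bash
cat > h.py <<'E'
import numpy as np
from scipy.spatial.transform import Rotation as R
K={"s":(463.5542,319.7288,238.6841),"d":(545.4724,314.8958,240.2804)}
E={"s":([-0.0945,-0.4281,0.7161],[-2.2015,-0.0032,-0.9287]),"d":([1.1269,0.7855,0.7848],[-2.2505,0.0131,2.4836])}
O={"s":(160,165),"d":(265,190)}
def ray(c,u,v,crop=True):
    if crop: u,v=O[c][0]+(u+.5)*.3-.5,O[c][1]+(v+.5)*.3-.5
    f,cx,cy=K[c]; d=R.from_euler("xyz",E[c][1]).apply([(u-cx)/f,(v-cy)/f,1]); return np.array(E[c][0]),d/np.linalg.norm(d)
def plane(c,u,v,z,**k):
    o,d=ray(c,u,v,**k); return o+d*(z-o[2])/d[2]
def tri(p,q,**k):
    A=0;b=0;L=[ray("s",*p,**k),ray("d",*q,**k)]
    for o,d in L:
        M=np.eye(3)-np.outer(d,d);A=A+M;b=b+M@o
    x=np.linalg.solve(A,b); return x,[np.linalg.norm((np.eye(3)-np.outer(d,d))@(x-o)) for o,d in L][0]
E
python3 - <<'E'
from h import *
np.set_printoptions(precision=4,suppress=True)
for n,p,q in [("studL",(123,136),(672,345)),("studR",(229,211),(519,212)),("button",(172,181),(593,288)),("ridgefrontR",(350,137),(377,177)),("ridgefrontL",(182,42),(610,395)),("backtopR",(386,127),(318,200)),("scrTL",(160,73),(630,387)),("scrTR",(302,166),(424,185)),("scrBL",(60,182),(757,397)),("scrBR",(194,291),(549,208)),
 ("keyR",(612,459),(150,109)),("keyL",(465,369),(263,208)),("gripnearT",(498,388),(245,96)),("gripfarT",(578,342),(153,135))]:
    print(n,*tri(p,q))
for n,c,u,v in [("nl","s",392,400),("nr","s",585,516),("keyL","s",465,369),("keyR","s",612,459),("keyL","d",263,208),("keyR","d",150,109)]: print(n,c,plane(c,u,v,.018))
E
```

```text
studL [0.5036 0.3981 0.1059] 0.00100054871615316
studR [0.4848 0.2692 0.1026] 0.0018172779089191584
button [0.4935 0.336  0.0962] 0.0008124810150832193
ridgefrontR [0.5619 0.2257 0.1406] 0.004031899448729221
ridgefrontL [0.5874 0.4211 0.1408] 0.002604252567132739
backtopR [0.5948 0.2178 0.1357] 0.001236539229749985
scrTL [0.5615 0.4168 0.1265] 0.00036436645918346054
scrTR [0.5315 0.2389 0.1274] 0.00011419742599922693
scrBL [0.4662 0.4328 0.0709] 0.0005019799760243103
scrBR [0.4353 0.2543 0.0698] 0.00021179221215232393
keyR [ 0.5205 -0.035   0.0145] 0.00043421102019121957
keyL [0.53  0.097 0.016] 0.0012423509426672807
gripnearT [0.4942 0.0374 0.0557] 0.0006448448271379366
gripfarT [0.5659 0.0269 0.0515] 0.0009178471676087521
nl s [0.4747 0.114  0.018 ]
nr s [ 0.4655 -0.0518  0.018 ]
keyL s [0.5292 0.0947 0.018 ]
keyR s [ 0.5171 -0.0367  0.018 ]
keyL d [0.5308 0.0998 0.018 ]
keyR d [ 0.5235 -0.0317  0.018 ]
```

```bash
python3 -m jog '[[0,0,-1,0,1],[-0.92,-0.23,0,0,1],[-0.92,-0.23,0,0,1],[-0.92,-0.23,0,0,1],[-0.92,-0.23,0,0,1],[-0.92,-0.23,0,0,1],[-0.92,-0.23,0,0,1],[-0.92,-0.23,0,0,1],[-0.9,-0.23,0,0,1],[-0.9,-0.22,0,0,1],[0,0,0,-0.8,1],[0,0,0,-0.77,1]]' 8
python3 -m jog '[[0,0,0,0,1],[0,0,0,0,1]]'
python3 - <<'E'
from cell import robot
import cv2
c=robot.capture("wrist");print(c["eye"],c["orientation"],c["camera_matrix"][0]); cv2.imwrite("pics/w1.png",c["img"])
E
```

```text
time_s: 1.65
eef_pos: [0.4904, 0.3327, 0.2614]
tool_rot: [-3.141, -0.001, 2.979]
wrist_force: [0.1, -0.3, 0.4]
grip_width: 0.0912
grip_force: 0.0
time_s: 1.9
eef_pos: [0.4899, 0.3334, 0.2618]
tool_rot: [-3.141, -0.0, 2.976]
wrist_force: [-0.6, -0.0, 0.0]
grip_width: 0.0913
grip_force: 0.0
[0.42375134 0.34418435 0.42523504] [2.89823358e+00 5.00557270e-04 1.40395381e+00] [379.17103936   0.         323.35911806]
```

View pics/w1.png

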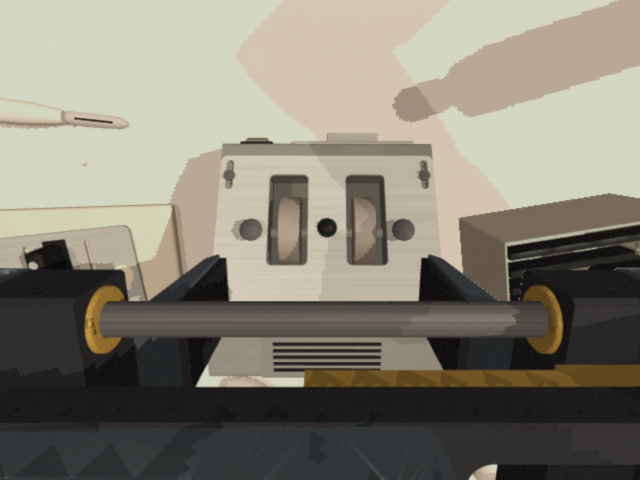

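```bash
python3 - <<'E'
from h import *
import cv2
np.set_printoptions(precision=4,suppress=True)
im=cv2.imread("pics/w1.png"); g=cv2.cvtColor(im,6)
m=((g<115)*255).astype(np.uint8)
def blob(x0,y0,r=18):
    n,l,s,c=cv2.connectedComponentsWithStats(m[y0-r:y0+r,x0-r:x0+r]); k=1+np.argmax(s[1:,4]); return c[k]+[x0-r,y0-r],s[k]
P={n:blob(*p) for n,p in dict(R=(251,230),L=(404,230),B=(327,228),sR=(229,175),sL=(424,175)).items()}
for n in P: print(n,*P[n])
eye=np.array([.42375,.34418,.42524]);M=R.from_euler("xyz",[2.89823,.0005,1.40395])
f,cx,cy=379.171,323.359,238.4
d={n:M.apply([(p[0][0]-cx)/f,(p[0][1]-cy)/f,1]) for n,p in P.items()}
D=.132*f/(P["L"][0][0]-P["R"][0][0]); L,Rr=eye+D*d["L"],eye+D*d["R"]
print("depth",D,"L",L,"R",Rr,"mid",(L+Rr)/2,"yaw",np.arctan2(*(-(L-Rr)[[0]],(L-Rr)[[1]])))
for z in (.100,.104): print(z,"mid", np.mean([eye+d[n]*(z-eye[2])/d[n][2] for n in "LR"],0))
y=-.166;n=np.array([-.5*np.cos(y),-.5*np.sin(y),.866]);t=np.array([.866*np.cos(y),.866*np.sin(y),.5])
for nm,p,q in [("L",(123,136),(672,345)),("R",(229,211),(519,212))]:
    A=0;b=0
    for o,dd in [ray("s",*p),ray("d",*q),(eye,d[nm]/np.linalg.norm(d[nm]))]:
        Q=np.eye(3)-np.outer(dd,dd);A=A+Q;b=b+Q@o
    print(nm,"3view",np.linalg.solve(A,b))
E
```

```text
R [250.0447 229.0763] [  6   7  23  21 380]
L [402.482  229.3144] [  6   7  23  22 388]
B [326.5219 227.2391] [  8   8  20  19 297]
sR [228.8879 175.3271] [ 13  10  10  18 107]
sL [424.1677 173.8509] [ 13   4  11  27 161]
depth 0.32833563462610404 L [0.5056 0.3997 0.1046] R [0.4835 0.2696 0.1047] mid [0.4945 0.3346 0.1047] yaw [-0.1684]
0.1 mid [0.4956 0.3345 0.1   ]
0.104 mid [0.4947 0.3346 0.104 ]
L 3view [0.5044 0.3989 0.1062]
R 3view [0.4844 0.269  0.1025]
```

```bash
python3 -m jog '[[-0.264,-0.914,0,0,1],[-0.264,-0.914,0,0,1],[-0.264,-0.914,0,0,1],[-0.264,-0.914,0,0,1],[-0.264,-0.914,0,0,1],[-0.264,-0.914,0,0,1],[-0.264,-0.914,0,0,1],[-0.264,-0.914,0,0,1],[0,0,0,-0.67,1],[0,0,0,0,1],[0,0,0,0,1]]'
python3 - <<'E'
from cell import robot
import cv2
c=robot.capture("wrist");print(c["eye"],c["orientation"]); cv2.imwrite("pics/w2.png",c["img"]); cv2.imwrite("pics/w2c.png",cv2.resize(c["img"][100:400,120:520],(800,600),interpolation=cv2.INTER_CUBIC))
E
```

```text
time_s: 3.32
eef_pos: [0.5254, 0.0314, 0.262]
tool_rot: [3.141, 0.0, 3.07]
wrist_force: [-0.7, -0.6, 0.2]
grip_width: 0.0912
grip_force: 0.0
[0.45844194 0.03584023 0.42539304] [2.89794951e+00 1.85228380e-04 1.49787863e+00]
```

View pics/w2c.png

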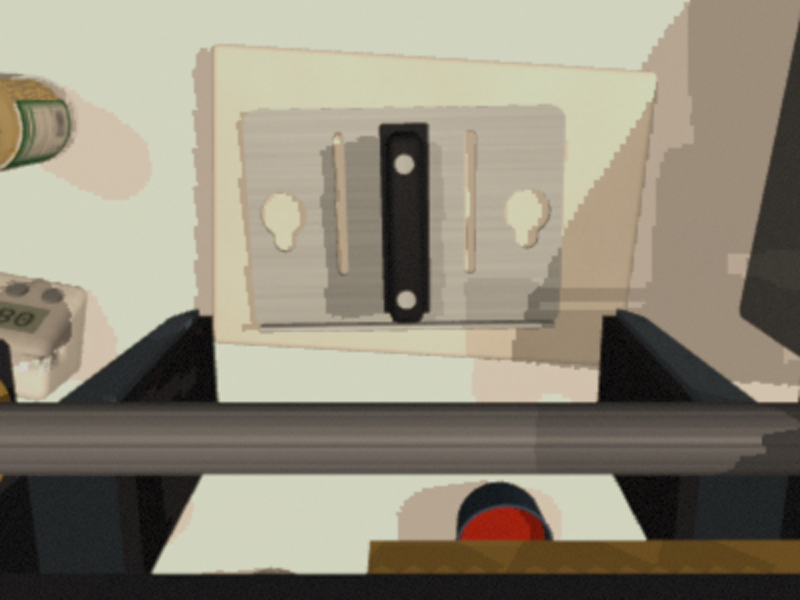

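```bash
python3 - <<'E'
from h import *
np.set_printoptions(precision=4,suppress=True)
eye=np.array([.45844,.03584,.42539]);M=R.from_euler("xyz",[2.89795,.0002,1.49788])
def p(u,v,z):
    d=M.apply([(u/2+120-323.359)/379.171,(v/2+100-238.4)/379.171,1]);return eye+d*(z-eye[2])/d[2]
a,b=p(282,213,.018),p(526,211,.018);c,d=p(404,163,.0555),p(406,300,.0555)
print(a,b,(a+b)/2,np.arctan2(-(b-a)[0],(b-a)[1]),np.linalg.norm(b-a));print(c,d,(c+d)/2,np.arctan2((d-c)[1],(d-c)[0]))
E
```

```text
[ 0.519  -0.0365  0.018 ] [0.5275 0.0955 0.018 ] [0.5232 0.0295 0.018 ] -0.06461413652383353 0.13226513486520716
[0.4934 0.0319 0.0555] [0.5622 0.0278 0.0555] [0.5278 0.0299 0.0555] -0.059085959731323294
```

```bash
python3 -m jog '[[-0.34,-0.02,0.5,-0.07,1],[-0.34,-0.03,1,0,1],[0,0,1,0,1],[0,0,1,0,1],[0,0,1,0,1],[0,0,0.7,0,1],[0,0,0.5,0,1],[0,0,0,0,1],[0,0,0,0,0.1],[0,0,0,0,0.1],[0,0,0,0,0.1],[0,0,0,0,0.1]]' 8
python3 -m jog '[[0,0,0,0,0.1],[0,0,0,0,0.1],[0,0,0,0,0.1]]' 8
```

```text
time_s: 4.88
eef_pos: [0.5527, 0.0272, 0.0344]
tool_rot: [3.141, 0.001, 3.08]
wrist_force: [-0.7, 0.3, 0.1]
grip_width: 0.0543
grip_force: 0.0
time_s: 5.25
eef_pos: [0.5525, 0.0272, 0.0339]
tool_rot: [3.142, -0.0, 3.08]
wrist_force: [-0.5, 0.5, -0.3]
grip_width: 0.0238
grip_force: 0.0
```

```bash
python3 -m jog '[[0,0,0,0,0],[0,0,0,0,0],[0,0,0,0,0],[0,0,0,0,0]]' 8
python3 -m jog '[[0.06,0,-0.135,0,0],[0.06,0,-0.135,0,0],[0.077,0,-0.125,0,0],[0.078,0,-0.125,0,0],[0.094,0,-0.115,0,0],[0.094,0,-0.115,0,0],[0.109,0,-0.1,0,0],[0.109,0,-0.1,0,0],[0,0,0,0,0],[0,0,0,0,0]]'
python3 - <<'E'
from cell import robot
import cv2
c=robot.capture("scene");cv2.imwrite("pics/s3.png",cv2.resize(c["img"][200:350,220:420],(800,600),interpolation=cv2.INTER_CUBIC))
E
```

```text
time_s: 5.75
eef_pos: [0.5525, 0.0275, 0.0339]
tool_rot: [3.141, 0.0, 3.08]
wrist_force: [0.0, 1.9, -0.5]
grip_width: 0.0181
grip_force: 8.0
time_s: 7.0
eef_pos: [0.5254, 0.0289, 0.0719]
tool_rot: [3.141, 0.0, 3.08]
wrist_force: [-0.2, 0.2, -4.5]
grip_width: 0.018
grip_force: 8.0
```

View pics/s3.png

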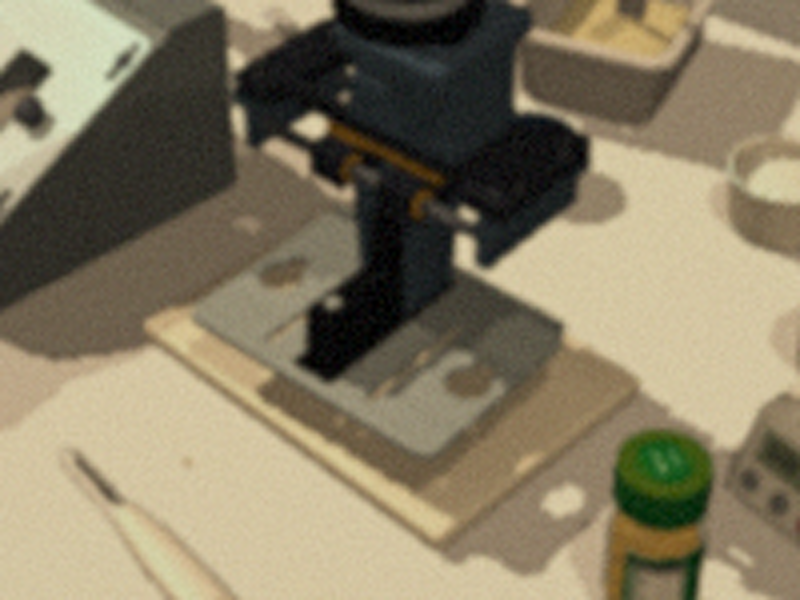

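```bash
python3 -m jog '[[0,0,0,0,0],[0,0,0,0,0]]' 5
python3 -m jog '[[0,0,0,0,0],[0,0,0,0,0],[0,0,0,0,0]]' 4
python3 - <<'E'
from cell import robot
import cv2
c=robot.capture("scene");a=c["img"][230:330,250:380];c=robot.capture("side");b=c["img"][180:280,250:380]
cv2.imwrite("pics/s4.png",cv2.resize(cv2.vconcat([a,b]),(780,1200)[:2] if 0 else (390,600),interpolation=cv2.INTER_CUBIC))
E
```

```text
time_s: 7.3
eef_pos: [0.5254, 0.0289, 0.0718]
tool_rot: [3.142, -0.0, 3.08]
wrist_force: [-1.7, 0.1, -3.2]
grip_width: 0.0182
grip_force: 5.0
time_s: 7.68
eef_pos: [0.5253, 0.0289, 0.0719]
tool_rot: [3.141, 0.0, 3.08]
wrist_force: [0.9, -0.6, -4.4]
grip_width: 0.0183
grip_force: 4.0
```

View pics/s4.png

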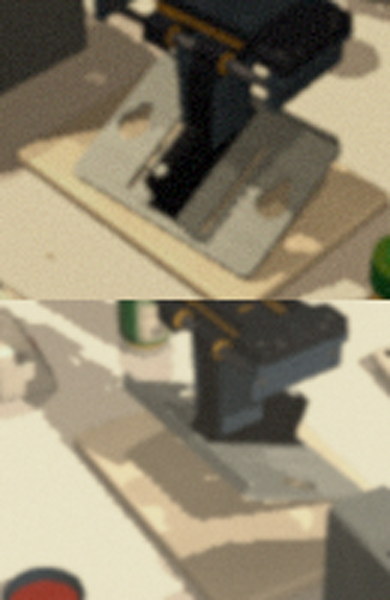

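```bash
python3 -m jog '[[0,0,0,0,0],[0,0,0,0,0],[0,0,0,0,0],[0,0,-0.4,0,0],[0,0,-0.6,0,0],[0,0,-0.7,0,0],[0,0,-0.7,0,0],[0,0,-0.7,0,0],[0,0,-0.5,0,0],[0,0,-0.23,0,0],[0,0,0,0,0]]' 35
python3 -m jog '[[0.1,0.5,0,0,0],[0.15,0.84,0,0,0],[0.15,0.84,0,0,0],[0.15,0.84,0,0,0],[0.15,0.84,0,0,0],[0.15,0.84,0,0,0],[0.15,0.84,0,0,0],[0.15,0.84,0,0,0],[0.1,0.7,0,0.25,0],[0.09,0.5,0,0.5,0],[0,0,0,0,0],[0,0,0,0,0]]'
python3 - <<'E'
from cell import robot
import cv2
c=robot.capture("scene");a=c["img"][130:280,150:300];cv2.imwrite("pics/s5.png",c["img"]);c=robot.capture("side");b=c["img"][140:290,340:490];cv2.imwrite("pics/d5.png",c["img"])
cv2.imwrite("pics/c5.png",cv2.resize(cv2.hconcat([a,b]),(800,400),interpolation=cv2.INTER_CUBIC))
E
```

```text
time_s: 9.15
eef_pos: [0.5253, 0.0289, 0.2252]
tool_rot: [3.141, 0.001, 3.08]
wrist_force: [0.5, 0.3, -4.6]
grip_width: 0.0178
grip_force: 35.0
time_s: 10.65
eef_pos: [0.4908, 0.334, 0.2242]
tool_rot: [-3.14, -0.001, 2.976]
wrist_force: [0.3, -1.1, -3.1]
grip_width: 0.0178
grip_force: 35.0
```

View pics/c5.png

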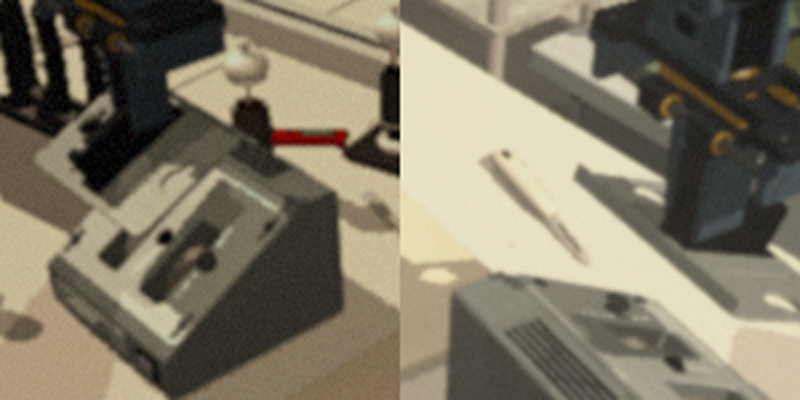

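```bash
python3 - <<'E'
from h import *
np.set_printoptions(precision=1,suppress=True)
g=np.array([.4908,.334,.2242+.011]);y=-.166;X=np.array([np.cos(y),np.sin(y),0]);Y=np.array([-np.sin(y),np.cos(y),0])
def pt(c,u,v,s):
    u,v=(150+u*.375,130+v*.375) if c=="s" else (340+(u-400)*.375,140+v*.375)
    o,d=ray(c,u,v,crop=False);k=((g+s*Y-o)@Y)/(d@Y);r=o+k*d-g;return np.array([r@X,r@Y,r[2]])*1e3
for a in [("s",137,237,-.085),("s",38,155,.085),("s",243,140,-.085),("d",578,168,-.085),("d",728,315,.085),("d",650,190,-.066),("d",783,300,.066)]: print(a,pt(*a))
E
```

```text
('s', 137, 237, -0.085) [-66.3 -85.  -65.2]
('s', 38, 155, 0.085) [-59.9  85.  -64. ]
('s', 243, 140, -0.085) [ 42.1 -85.  -19.1]
('d', 578, 168, -0.085) [ 33.1 -85.  -17.3]
('d', 728, 315, 0.085) [ 47.7  85.  -13.8]
('d', 650, 190, -0.066) [-16.3 -66.  -41. ]
('d', 783, 300, 0.066) [-18.2  66.  -43.4]
```

```bash
python3 -m jog '[[-0.08,0.03,0.4,0,0],[-0.08,0,0.5,0,0],[0,0,0.5,0,0],[0,0,0.3,0,0],[0,0,0,0,0],[0,0,0,0,0]]'
python3 - <<'E'
from cell import robot
import cv2
c={n:robot.capture(n) for n in ("scene","side","wrist")}
for n in c: cv2.imwrite(f"pics/{n}6.png",c[n]["img"])
print(c["wrist"]["eye"],c["wrist"]["orientation"])
r=lambda i,s:cv2.resize(i,s,interpolation=cv2.INTER_CUBIC)
w=r(c["wrist"]["img"][90:290,120:520],(800,400))
a=r(c["scene"]["img"][160:240,160:280],(300,200));b=r(c["side"]["img"][180:290,370:520],(273,200))
z=cv2.hconcat([a,b]); z=cv2.copyMakeBorder(z,0,0,0,800-z.shape[1],cv2.BORDER_CONSTANT)
cv2.imwrite("pics/c6.png",cv2.vconcat([w,z]))
E
```

```text
time_s: 11.5
eef_pos: [0.4981, 0.3352, 0.1578]
tool_rot: [3.14, 0.001, 2.976]
wrist_force: [0.1, -0.7, -4.4]
grip_width: 0.0181
grip_force: 35.0
[0.43161544 0.34589093 0.32142029] [ 2.89652189e+00 -1.04140366e-03  1.40391685e+00]
```

View pics/c6.png

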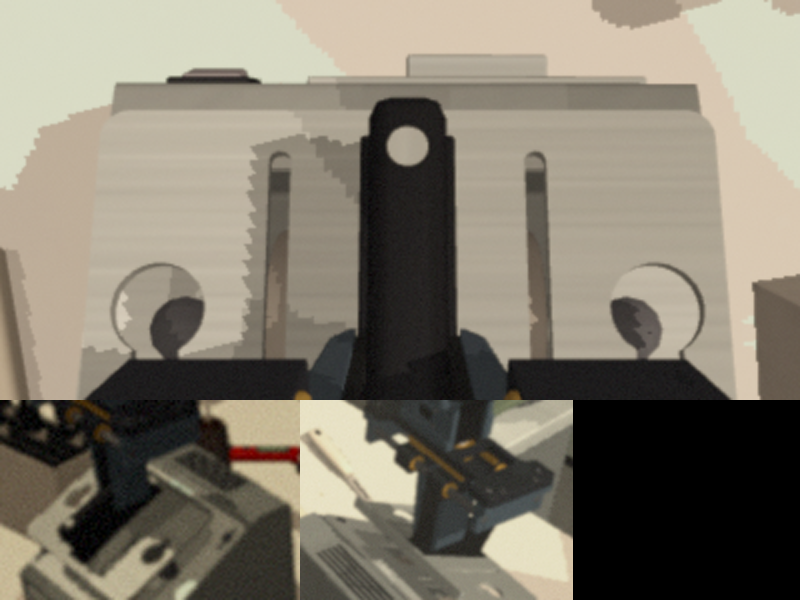

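```bash
python3 -m jog '[[-0.06,-0.02,0.11,0,0],[-0.06,0,0.11,0,0],[-0.06,0,0.11,0,0],[0,0,0,0,0]]'
python3 -m jog '[[-0.05,0,0.08,0,0],[-0.05,0,0.08,0,0],[0,0,0,0,0]]'
python3 - <<'E'
from cell import robot
print(robot.get_obs()["wrist_force"])
E
```

```text
time_s: 12.15
eef_pos: [0.5045, 0.3328, 0.1433]
tool_rot: [-3.141, -0.001, 2.975]
wrist_force: [-0.1, -0.4, -4.1]
grip_width: 0.0178
grip_force: 35.0
time_s: 12.52
eef_pos: [0.5086, 0.3323, 0.1373]
tool_rot: [-3.142, -0.0, 2.976]
wrist_force: [0.1, 0.5, -4.7]
grip_width: 0.0176
grip_force: 35.0
[ 0.07867377  0.4805284  -4.73146446]
```

```bash
python3 -m jog '[[-0.04,0,0.05,0,0],[0,0,0,0,0]]'
python3 -m jog '[[-0.03,0,0.04,0,0],[0,0,0,0,0]]'
```

```text
time_s: 12.78
eef_pos: [0.509, 0.3323, 0.137]
tool_rot: [3.141, -0.002, 2.975]
wrist_force: [-5.7, -0.0, 3.9]
grip_width: 0.0178
grip_force: 35.0
time_s: 13.02
eef_pos: [0.509, 0.3323, 0.1369]
tool_rot: [3.141, -0.003, 2.975]
wrist_force: [-11.2, -0.6, 12.2]
grip_width: 0.0175
grip_force: 35.0
```

```bash
cat > hole.py <<'E'
from cell import robot
import cv2,numpy as np,sys
def look(tag):
    c=robot.capture("wrist");im=c["img"];cv2.imwrite(f"pics/{tag}.png",im);g=cv2.GaussianBlur(cv2.cvtColor(im,6),(3,3),0)
    print("eye",c["eye"])
    for x0,x1 in ((150,250),(400,500)):
        sub=g[190:285,x0:x1]; m=((sub<100)*255).astype(np.uint8)
        n,l,s,ce=cv2.connectedComponentsWithStats(m)
        for k in range(1,n):
            if s[k,4]>60: print("dark",(ce[k]+[x0,190]).round(1),s[k]+[x0,190,0,0,0])
        h=cv2.HoughCircles(sub,cv2.HOUGH_GRADIENT,1,20,param1=80,param2=12,minRadius=14,maxRadius=32)
        print("circles",None if h is None else (h[0][:4]+[x0,190,0]).round(1).tolist())
    return c
if __name__=="__main__": look(sys.argv[1])
E
python3 hole.py w7
```

```text
eye [0.44328254 0.342907   0.3005309 ]
dark [198.4 243.8] [182 228  38  35 722]
dark [212.4 276.9] [ 167  267   83   18 1170]
circles [[198.5, 244.5, 24.1]]
dark [447.7 245.6] [ 430  228   37   37 1041]
dark [436.  277.1] [ 400  266   80   19 1104]
circles [[448.5, 245.5, 18.5]]
```

```bash
python3 -m jog '[[0,0,0,0,0],[0,0,0,0,0],[0,0,0,0,0]]' 4
python3 -m jog '[[0,0,0,0,0.3],[0,0,0,0,0.4],[0,0,0,0,0.4],[0,0,0,0,0.4],[0.2,0,0.1,0,0.4],[0.2,0,0.12,0,0.4],[0.2,0,0.12,0,0.4],[0.175,0,0.11,0,0.4],[0,0,0,0,0.4]]'
python3 hole.py w8
```

```text
time_s: 13.45
eef_pos: [0.5111, 0.332, 0.1346]
tool_rot: [3.141, 0.0, 2.976]
wrist_force: [-4.4, -0.4, 3.9]
grip_width: 0.018
grip_force: 4.0
time_s: 14.58
eef_pos: [0.4797, 0.337, 0.1156]
tool_rot: [-3.141, -0.001, 2.976]
wrist_force: [-0.3, 0.1, 0.7]
grip_width: 0.0367
grip_force: 0.4
eye [0.41365999 0.34785532 0.27915197]
dark [157.5 216.2] [154 206  10  29 103]
dark [248.  272.7] [243 249   7  36  63]
dark [193.1 276.6] [ 150  269   87   16 1378]
circles None
dark [489.4 211.5] [482 192  15  45 246]
dark [455.2 277. ] [ 411  270   89   15 1328]
circles None
```

```bash
python3 -m jog '[[0,0,-0.04,0,0],[0,0,0,0,0],[0,0,0,0,0],[0,0,0,0,0],[0,0,0,0,0],[0,0,0,0,0]]' 40
python3 -m jog '[[-0.02,0,0.035,0,0],[-0.02,0,0.035,0,0],[0,0,0,0,0]]'
```

```text
time_s: 15.38
eef_pos: [0.481, 0.3372, 0.1177]
tool_rot: [3.141, 0.001, 2.976]
wrist_force: [0.5, 1.2, 0.9]
grip_width: 0.0176
grip_force: 40.0
time_s: 15.75
eef_pos: [0.4811, 0.3371, 0.1163]
tool_rot: [3.141, -0.001, 2.976]
wrist_force: [-6.1, 0.5, 9.9]
grip_width: 0.0178
grip_force: 40.0
```

```bash
python3 -m jog '[[-0.02,0,0.035,0,0],[0,0,0,0,0]]'
python3 -m jog '[[-0.02,0,0.035,0,0],[0,0,0,0,0]]'
```

```text
time_s: 16.0
eef_pos: [0.4813, 0.3371, 0.115]
tool_rot: [3.141, -0.003, 2.975]
wrist_force: [-8.1, 0.7, 11.2]
grip_width: 0.0176
grip_force: 40.0
time_s: 16.25
eef_pos: [0.4815, 0.3371, 0.1136]
tool_rot: [3.141, -0.004, 2.975]
wrist_force: [-9.1, 0.6, 12.4]
grip_width: 0.0179
grip_force: 40.1
```

```bash
python3 -m jog '[[-0.02,0,0.035,0,0],[0,0,0,0,0]]'
python3 -m jog '[[-0.02,0,0.035,0,0],[0,0,0,0,0]]'
```

```text
time_s: 16.5
eef_pos: [0.4817, 0.337, 0.1123]
tool_rot: [3.141, -0.005, 2.975]
wrist_force: [-10.8, 1.3, 14.2]
grip_width: 0.0179
grip_force: 40.6
time_s: 16.75
eef_pos: [0.4819, 0.337, 0.111]
tool_rot: [3.141, -0.006, 2.975]
wrist_force: [-12.3, 1.8, 14.6]
grip_width: 0.0177
grip_force: 41.6
```

```bash
python3 -m jog '[[-0.03,0,0.035,0,0],[0,0,0,0,0]]'
python3 -m jog '[[-0.03,0,0.035,0,0],[0,0,0,0,0]]'
```

```text
time_s: 17.0
eef_pos: [0.482, 0.337, 0.1109]
tool_rot: [3.141, -0.008, 2.975]
wrist_force: [-17.0, 1.2, 23.0]
grip_width: 0.0179
grip_force: 42.0
time_s: 17.25
eef_pos: [0.4821, 0.337, 0.1109]
tool_rot: [3.141, -0.01, 2.975]
wrist_force: [-22.1, 1.7, 31.8]
grip_width: 0.018
grip_force: 42.4
```

```bash
python3 - <<'E'
from cell import robot
import cv2,numpy as np
from h import *
np.set_printoptions(precision=4,suppress=True)
o=robot.get_obs();print(o["eef_pos"],o["wrist_force"],o["moment"])
# side view: lip edge line in image (dark-to-bright), report bright-circle tops of the grip from scene view
for n,k in (("scene","s"),("side","d"),("wrist","w")):
    c=robot.capture(n);cv2.imwrite(f"pics/{n}9.png",c["img"])
g=cv2.cvtColor(cv2.imread("pics/wrist9.png"),6)
# plate side edges per row in the wrist view -> depth along plate
e=cv2.Canny(g,40,100)
for v in range(110,262,15):
    L=np.where(e[v,100:230])[0]+100;Rr=np.where(e[v,420:560])[0]+420
    print(v,L.tolist(),Rr.tolist())
E
```

```text
[0.4821 0.337  0.1109] [-22.0596   1.7333  31.758 ] [-0.0835  3.1503  0.0727]
110 [] [432, 486, 495, 496, 497, 498, 535]
125 [] [496]
140 [] []
155 [183, 184] [465, 466]
170 [138, 139, 140, 141, 150] [499]
185 [112, 113, 147, 148] []
200 [106, 144, 154, 159, 164, 167] [482, 487, 494]
215 [142, 145, 148, 164] [482, 483, 501]
230 [140, 150, 155, 161] [486, 491, 492, 498]
245 [138, 156, 157] [487]
260 [105, 135, 154, 158] [489]
```

```bash
python3 -m jog '[[0.02,0,-0.035,0,0],[0,0,0,0,0]]'
python3 -m jog '[[0.043,0,0.025,0,0],[0.043,0,0.025,0,0],[0.043,0,0.025,0,0],[0,0,0,0,0]]'
```

```text
time_s: 17.65
eef_pos: [0.4821, 0.337, 0.1109]
tool_rot: [3.141, -0.008, 2.975]
wrist_force: [-17.2, 1.7, 23.2]
grip_width: 0.0175
grip_force: 42.4
time_s: 18.15
eef_pos: [0.4823, 0.337, 0.1107]
tool_rot: [3.139, 0.003, 2.976]
wrist_force: [-6.1, -5.0, 31.2]
grip_width: 0.0181
grip_force: 43.2
```

```bash
python3 -m jog '[[0.02,0,-0.035,0,0],[0,0,0,0,0]]'
python3 -m jog '[[0.043,0,0.015,0,0],[0,0,0,0,0]]'
python3 -m jog '[[0.043,0,0.015,0,0],[0,0,0,0,0]]'
```

```text
time_s: 18.4
eef_pos: [0.4822, 0.3371, 0.1107]
tool_rot: [3.139, 0.004, 2.976]
wrist_force: [-2.4, -3.6, 23.8]
grip_width: 0.0177
grip_force: 43.1
time_s: 18.65
eef_pos: [0.4812, 0.3376, 0.1102]
tool_rot: [3.139, 0.005, 2.976]
wrist_force: [-0.5, -3.1, 22.2]
grip_width: 0.0177
grip_force: 43.1
time_s: 18.9
eef_pos: [0.4794, 0.3383, 0.1091]
tool_rot: [3.138, 0.005, 2.975]
wrist_force: [-1.3, 0.2, 20.3]
grip_width: 0.018
grip_force: 43.1
```

```bash
python3 -m jog '[[0.043,0,0.022,0,0],[0.043,0,0.022,0,0],[0,0,0,0,0]]'
python3 -m jog '[[0.043,0,0.022,0,0],[0.043,0,0.022,0,0],[0,0,0,0,0]]'
```

```text
time_s: 19.27
eef_pos: [0.4763, 0.3393, 0.1073]
tool_rot: [3.137, 0.005, 2.976]
wrist_force: [-1.3, 1.3, 19.0]
grip_width: 0.0179
grip_force: 43.2
time_s: 19.65
eef_pos: [0.473, 0.3401, 0.1054]
tool_rot: [3.137, 0.005, 2.976]
wrist_force: [-1.0, 1.4, 18.2]
grip_width: 0.0179
grip_force: 43.2
```

```bash
python3 -m jog '[[0.043,0,0.022,0,0],[0.043,0,0.022,0,0],[0,0,0,0,0]]'
python3 -m jog '[[0.043,0,0.022,0,0],[0,0,0,0,0]]'
python3 -m jog '[[0.043,0,0.022,0,0],[0,0,0,0,0]]'
```

```text
time_s: 20.02
eef_pos: [0.4704, 0.3407, 0.104]
tool_rot: [3.136, 0.007, 2.976]
wrist_force: [0.4, 0.5, 19.5]
grip_width: 0.0181
grip_force: 43.2
time_s: 20.27
eef_pos: [0.4702, 0.3408, 0.104]
tool_rot: [3.136, 0.01, 2.976]
wrist_force: [4.2, -2.2, 22.3]
grip_width: 0.0178
grip_force: 43.2
time_s: 20.52
eef_pos: [0.4701, 0.3408, 0.104]
tool_rot: [3.135, 0.014, 2.977]
wrist_force: [6.1, -3.7, 24.8]
grip_width: 0.0176
grip_force: 43.3
```

```bash
python3 -m jog '[[-0.08,0,-0.05,0,0],[0.02,0,-0.03,0,0],[0,0,0,0,0]]'
python3 -m jog '[[0,0,0,0,0.3],[0,0,0,0,0.3],[0,0,0,0,0.4],[0,0,0,0,0.4],[0,0,0,0,0.4],[0,0,-0.3,0,0.4],[0,0,-0.7,0,0.4],[0,0,-1,0,0.4],[0,0,-1,0,0.4],[0,0,-0.5,0,0.6],[0,0,0,0,0.6]]'
python3 - <<'E'
from cell import robot
import cv2,numpy as np
for n in ("wrist","scene"):
    c=robot.capture(n);cv2.imwrite(f"pics/{n}10.png",c["img"])
    if n=="wrist":
        g=cv2.GaussianBlur(cv2.cvtColor(c["img"],6),(3,3),0);print(c["eye"],c["orientation"])
        nn,l,s,ce=cv2.connectedComponentsWithStats(((g<100)*255).astype(np.uint8))
        for k in range(1,nn):
            if 60<s[k,4]<6000: print(ce[k].round(1),s[k])
E
```

```text
time_s: 20.9
eef_pos: [0.4701, 0.3407, 0.1042]
tool_rot: [3.136, 0.008, 2.976]
wrist_force: [3.7, -0.5, 10.9]
grip_width: 0.0182
grip_force: 43.2
time_s: 22.28
eef_pos: [0.4672, 0.3397, 0.2431]
tool_rot: [3.139, 0.003, 2.976]
wrist_force: [0.0, 0.0, -1.0]
grip_width: 0.0535
grip_force: 0.0
[0.40045982 0.35013471 0.40627151] [ 2.89508474e+00 -2.29937775e-03  1.40385915e+00]
[253.2 166.8] [226 165  60   4 154]
[425.5 200.9] [423 189   7  26  96]
[222.6 202.5] [218 197   9  13  81]
[283.6 225.5] [281 203   7  50 256]
[365.5 225.8] [362 202   7  50 242]
```

```bash
python3 -m jog '[[-0.6,0,-0.3,0,0.6],[-0.8,0,0,0,0.6],[0,0,0,0,0.6],[0,0,0,0,0.6]]'
python3 - <<'E'
from cell import robot
from h import *
import cv2
np.set_printoptions(precision=4,suppress=True)
c=robot.capture("wrist");cv2.imwrite("pics/w11.png",c["img"]);g=cv2.GaussianBlur(cv2.cvtColor(c["img"],6),(3,3),0)
eye=np.array(c["eye"]);M=R.from_euler("xyz",c["orientation"])
y=-.166;X=np.array([np.cos(y),np.sin(y),0]);Y=np.array([-X[1],X[0],0]);Z=np.array([0,0,1.]);t=.866*X+.5*Z;n=-.5*X+.866*Z;B=np.array([.4992,.3337,.0963])
def pr(a,b,h):
    p=M.inv().apply(B+a*t+b*Y+h*n-eye);return np.array([379.171*p[0]/p[2]+323.359,379.171*p[1]/p[2]+238.4])
def un(u,v,h):
    d=M.apply([(u-323.359)/379.171,(v-238.4)/379.171,1]);k=((B+h*n-eye)@n)/(d@n);r=eye+k*d-B;return np.array([r@t,r@Y])*1e3
for th in (90,105,120):
  nn,l,s,ce=cv2.connectedComponentsWithStats(((g<th)*255).astype(np.uint8))
  for s_ in (.066,-.066):
    p=pr(0,s_,.011); 
    for k in range(1,nn):
        if s[k,4]>80 and np.linalg.norm(ce[k]-p)<30: print(th,"stud pred",p,"blob",ce[k],s[k],"t,y mm",un(*ce[k],.011))
for s_ in (.066,-.066):
    p=pr(-.016,s_,.006).astype(int);print("wide hole pred",p)
    sub=g[p[1]-35:p[1]+45,p[0]-35:p[0]+35]
    print("grey col",g[p[1]-30:p[1]+50:2,p[0]].tolist())
    h=cv2.HoughCircles(sub,cv2.HOUGH_GRADIENT,1,8,param1=60,param2=9,minRadius=9,maxRadius=17)
    for q in ([] if h is None else h[0][:4]): print("circ",q+[p[0]-35,p[1]-35,0],un(q[0]+p[0]-35,q[1]+p[1]-35,.006))
# plate near edge and tilt
m=pr(-.072,.02,.003);print("near edge pred",m,g[int(m[1])-20:int(m[1])+20,int(m[0])].tolist())
E
```

```text
time_s: 22.88
eef_pos: [0.5208, 0.3298, 0.2516]
tool_rot: [-3.14, -0.003, 2.975]
wrist_force: [-0.8, -0.6, -0.1]
grip_width: 0.0547
grip_force: 0.0
90 stud pred [405.3751 194.6398] blob [402.6534 194.9747] [394 185  20  22 277] t,y mm [ 0.2928 63.7611]
90 stud pred [243.8421 194.7662] blob [238.1905 192.    ] [234 186  14  16  84] t,y mm [ -2.4461 -70.777 ]
105 stud pred [405.3751 194.6398] blob [405.1892 195.4398] [394 185  23  22 407] t,y mm [ 0.7034 65.806 ]
105 stud pred [243.8421 194.7662] blob [243.3727 194.7981] [233 185  23  22 322] t,y mm [  0.0278 -66.3823]
120 stud pred [405.3751 194.6398] blob [405.287  195.4658] [393 185  25  23 453] t,y mm [ 0.7263 65.8844]
120 stud pred [243.8421 194.7662] blob [244.4269 195.3429] [233 185  24  22 417] t,y mm [  0.5082 -65.492 ]
wide hole pred [403 179]
grey col [160, 162, 160, 162, 163, 162, 163, 163, 128, 120, 167, 187, 184, 185, 184, 182, 179, 174, 101, 73, 74, 75, 78, 78, 79, 81, 80, 79, 79, 137, 161, 164, 165, 162, 160, 162, 165, 164, 162, 162]
circ [405.5 194.5  12.1] [-2.2246 67.2635]
circ [400.5 177.5   9.4] [-17.6602  63.9835]
wide hole pred [246 179]
grey col [178, 179, 178, 180, 179, 179, 178, 174, 136, 145, 195, 201, 198, 198, 200, 198, 199, 179, 99, 90, 94, 96, 102, 103, 104, 106, 104, 99, 95, 141, 176, 178, 180, 178, 178, 179, 177, 176, 177, 175]
circ [248.5 180.5  16.4] [-15.0277 -63.9814]
circ [245.5 195.5  11.8] [ -1.4411 -65.7252]
near edge pred [346.9686 123.1314] [169, 169, 169, 164, 158, 153, 140, 127, 126, 129, 130, 131, 130, 130, 130, 131, 137, 148, 159, 163, 164, 165, 163, 161, 161, 161, 161, 161, 161, 163, 164, 164, 163, 162, 163, 163, 163, 163, 164, 164]
```

```bash
python3 -c "
from cell import robot
print(robot.hand_in())"
```

```text
the job is handed in; nothing more can be done
None
```

The guard cover is back on and handed in at about 23 s: the last wrist picture put both stud heads above the plate, in the narrow ends to within about 2 mm of home, and the cover stayed there after release; the hand-in gave no verdict, and I did not measure the button's travel or re-check the bystanders.

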